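# Put the short end mill away in the touch-latch bin

### The job

Put the shortest of the three end mills away in the tip-out bin hidden behind the flush, handleless front of the grey cutter box: press the front in by hand-feel until it meets its stop and let go, so that the touch latch releases it and it swings out. Lower the end mill into the bin so that it stands on its shank on the bin's floor, without letting it drop, then push the bin shut until the latch holds the front flush again. Do not force the front, and leave the other two end mills standing and the tin and the tape measure where they are.

Things in the scene. Friction and masses are not known exactly. Their poses are not given: they have to be found in the camera images.
- cutter_box: Grey steel box fixed to the bench, 125 mm deep (x), 176 wide (y), 172 high, with a tool tray on top (floor at 174 mm, front and side rims to 185, back rim to 193). Origin: centre of its underside. x points from front to back, z up; its front, the face at x = -62.5 mm, looks roughly at the robot. A one-piece tip-out bin lies behind the flush front.
- bin (a joint): Angle of the tip-out bin (rad). 0: shut, front flush; grows to a stop at 0.61 as the top of the front tips out, away from the box; about -0.09 when pressed in to the stop. Hinge: level, along the box's y, at the front face, 20 mm above the bench. When released, a spring throws it to 0.25 and its own weight swings it on to 0.61 in about 2 s, if nothing is in its way.
- bin_press (a point): Point on the centre line of the front's outer face, 105 mm from the hinge; moves with the bin. x: square into the front, y: along the hinge, z: up the front. To release: press in here about 10 mm past flush, to the firm stop (about 4 N before it), and let go. To shut: push (2 to 8 N) past flush to the same stop and let go. Under 8.5 mm the latch does not change over; one more press releases it.
- bin_floor (a point): Centre of the bin's inner floor; moves with the bin, axes as bin_press. Inside: 129 mm wide (y), 46 mm deep (x from -24 mm, the inner face of the front, to +22 mm, the back wall). Above the floor the side walls reach 73 mm, the back wall 100, the front 125. With the bin out at its stop, z of this frame leans 35 degrees from vertical, towards the robot.
- end_mill_short: The shortest of the three steel end mills, 28 mm diameter, 110 mm long, 0.34 to 0.51 kg, standing upright on its shank. Origin: centre of its lower end; z along it, upward.
- end_mill_medium: End mill, 34 mm diameter, 136 mm long, standing on its shank; origin at its lower end, z upward. Stays where it is.
- end_mill_long: End mill, 30 mm diameter, 156 mm long, standing on its shank; origin at its lower end, z upward. Stays where it is.
- grease_tin: Round tin with a white press lid, 68 mm diameter, 53 mm high, on the bench at the right, before the row of tubes; origin at the centre of its underside. Stays where it is.
- tape_measure: Tape measure, 39 x 83 x 66 mm high, standing in the tray on top of the box; origin at its underside. Stays where it is.
- bin_edge (a point): Middle of the top edge of the front's outer face, 137 mm from the hinge; same axes as bin_press. The front is 144 mm wide and 8 mm thick. Shut, this edge lies 4 mm under the tray; with the bin out it stands 79 mm before the box's front face, 132 mm above the bench.
There are look-alikes about, which are no part of the job. What is shaped like the end_mill_short but blue is not meant.

How it is judged:
By the outcome, as a careful person would: the job done as asked, in the order asked, and still so for the second after the job is handed in, with the robot touching nothing.
It also fails if it takes over 67 s, if anything falls off the work surface, if the arm or the gripper's body presses on something with over 40 N, if the wrist force passes 120 N, or if a joint passes its speed limit or range.

### The arm

A 6-joint arm with a two-finger parallel gripper is mounted at the origin on a cart in front of the work surface, level with it; the furniture and walls round the work are solid. World frame = base frame: x ahead of the robot, y to its left, z up, the work surface at z = 0. Lengths are in m, angles in rad, forces in N, time in s.
With the tool pointing down it reaches from about 0.375 to 0.9 m from the base axis. Payload 3.1 kg.
Tool frame: the origin (TCP) lies midway between the tips of the shut fingers; the grasp point (between the pads) lies 19 mm behind it (pinch_z is the distance from the TCP to the grasp point, in m); y points along the fingers, z is the direction in which the jaws open and shut, and the axes are right-handed (so a half turn about y gives the same grasp; the last joint's range is limited). The gripper opens to 87 mm and grips with 3 to 60 N. Pads are 19 mm wide; open, the fingers measure 117 mm over their backs; the gripper's body (75 mm by 190 mm) begins 51 mm behind the grasp point.
Start: joints at [1.127, 0.527, 1.433, -0, 1.181, -0.178], TCP at [0.164, 0.603, 0.223] pointing down, gripper open.
Joint ranges: [-3.08, 3.08], [-0.75, 2.2], [0.22, 2.44], [-1.43, 4.57], [0, 2.65], [-2.85, 2.85]. Speed limits (rad/s): [2.79, 2.79, 3.14, 3.14, 3.14, 3.14].

### API

Orientations are given as a unit quaternion [x, y, z, w].
In Python, from rig import * gives the robot as it stands.
- The arm moves only by the tool drive_tool, never from a script. Its argument "plan" is a list of rows, each a list of 7 numbers: the shift along the tool's x, y, z in mm, then the turn, a rotation vector about the tool's x, y, z in degrees, then the finger opening in mm, from 0 to 87. A call has 1 to 10 rows; each row is the pose to reach, as a shift and turn from the pose commanded when the call began, along the tool's axes at that moment; what a row does not reach only later rows make up. A row lasts 1/10 s, in which the tool goes at most 50 mm and 8.59 degrees, less where a joint would pass 70% of its speed; a pose out of reach is approached as far as the arm can. A call with a gripper value outside its range is refused whole. The fingers move at their own pace and stop on an object; "newtons" is the grip in N (left out, the last holds). Time passes only in rows, so rows that repeat a pose let the fingers close. It gives the time, the measured TCP pose, the force and the opening at its end, in the units of the state.
- get_obs(): the state, without advancing time (a new reading comes with each control period).
- camera(name): name is "scene" or "top" or "wrist"; returns the picture (400x640x3 uint8, blue, green, red); there is no depth.
- get_calibration(name): a dict with "fx", "fy", "cx", "cy" (pixels), "origin" and "rotation" of the camera in the world; the wrist camera has in their place "tool_from_camera" (4x4, takes a point from camera to tool coordinates, whose origin is the TCP and whose axes are the tool frame's). Camera axes: x right, y down, z forward; pixel columns grow to the right and rows downward; lengths in m; the calibration is good to about 2 mm. A picture is of the moment at which its call begins: read the wrist's pose just before it. get_calibration takes no time and is no camera call.
- hand_in(): hands the job in, once; it reports no verdict.
Trained networks look in the newest picture that a camera, given by its name, has taken for a name from the list of things; names that differ only in an ending like _2 or _b are one class to them, and where a whole thing is asked for, a point or a joint stands for the part that bears it (a point fixed in the world has none). Each returns a list of dicts, best first, with "conf" (0 to 1); they miss things now and then, are a little off and sometimes report something else, mostly with a low value. They report only what shows in the picture. A call takes as long as a camera call. They do not tell look-alikes from the thing itself.
- spot_in(camera, target): "location" ([column, row] in pixels, amid what is visible of it).
- mark_of(camera, target): "location" ([column, row] in pixels: a listed point, or the origin of a listed thing).
The state is a dict: "time": time; "q": joint angles; "joint_velocities": joint speeds; "joint_torque": joint torques, N m; "position": TCP position; "tool_rot": TCP orientation; "ft_force": force on the tool from outside, world axes, zero at the start; "moment": the same for the moment, N m; "grip_width": finger opening in m.
Only numpy, scipy, OpenCV 4.12 (cv2) and the standard library are available. Lean on these libraries where they do the work, as an engineer would, in place of code of your own. Each camera call takes 0.05 s, during which the arm holds its last target. There are 200 camera calls.

## Working session

There is one attempt and no reset: what is moved stays moved. The work goes in short steps, Python scripts to look and compute and a tool call to move; the robot and the scene stay as the last step left them, time stands still between calls to the robot, and variables do not carry over. Pictures are saved under pics/ and viewed, about 8 in all and at most 12, crops included, and the job is handed in when it is done.

Besides the shell and the picture viewer there is one more tool, called by a JSON object that holds its "method" and its "body". drive_tool: Moves the arm, as the interface text tells. Its arguments: {"type":"object","properties":{"plan":{"type":"array","items":{"type":"array","items":{"type":"number"}}},"newtons":{"type":"number"}},"required":["plan"]}

```bash
mkdir -p pics; ls
cat > h.py <<'E'
from rig import *
import numpy as np, cv2
from scipy.spatial.transform import Rotation as R
def ray(cam,px,tp=None):
    c=get_calibration(cam)
    d=np.array([(px[0]-c["cx"])/c["fx"],(px[1]-c["cy"])/c["fy"],1.])
    if "origin" in c: o=np.array(c["origin"]);M=np.array(c["rotation"])
    else:
        T=np.array(c["tool_from_camera"]);s=tp or get_obs();Q=R.from_quat(s["tool_rot"]).as_matrix()
        o=np.array(s["position"])+Q@T[:3,3];M=Q@T[:3,:3]
    d=M@d; return o,d/np.linalg.norm(d)
def atz(cam,px,z,tp=None):
    o,d=ray(cam,px,tp); return o+d*(z-o[2])/d[2]
def tri(rays):
    A=0;b=0
    for o,d in rays:
        P=np.eye(3)-np.outer(d,d);A=A+P;b=b+P@o
    p=np.linalg.solve(A,b); return p,[np.linalg.norm((np.eye(3)-np.outer(d,d))@(p-o)) for o,d in rays]
def proj(cam,p):
    c=get_calibration(cam);v=np.array(c["rotation"]).T@(np.array(p)-c["origin"]);return [c["fx"]*v[0]/v[2]+c["cx"],c["fy"]*v[1]/v[2]+c["cy"]]
E
python3 - <<'E'
from h import *
np.set_printoptions(precision=3,suppress=True)
print(get_obs())
for c in("scene","top"):
    im=camera(c);cv2.imwrite(f"pics/{c}0.png",im)
    print(c,get_calibration(c)["origin"])
    for t in("cutter_box","bin_press","bin_edge","end_mill_short","end_mill_medium","end_mill_long","grease_tin","tape_measure"):
        print(c,t,[(np.round(d["location"]).tolist(),round(d["conf"],2),atz(c,d["location"],{"bin_press":.125,"bin_edge":.157,"tape_measure":.174}.get(t,0))) for d in mark_of(c,t)])
E
```

```text
pics
{'time': 0.0, 'q': array([ 1.128,  0.528,  1.434,  0.   ,  1.181, -0.178]), 'joint_velocities': array([ 0.001,  0.001,  0.003,  0.   ,  0.001, -0.   ]), 'joint_torque': array([ -0.   , -44.004, -17.66 ,   0.063,   0.058,  -0.   ]), 'position': array([0.163, 0.603, 0.222]), 'tool_rot': array([ 0.702, -0.094,  0.093, -0.7  ]), 'ft_force': array([ 0.354,  0.009, -0.538]), 'moment': array([ 0.016, -0.008, -0.042]), 'grip_width': 0.08712814631305589}
scene [ 1.033 -0.466  0.797]Traceback (most recent call last):
  File "<stdin>", line 8, in <module>
  File "h.py", line 13, in atz
    o,d=ray(cam,px,tp); return o+d*(z-o[2])/d[2]
        ~~~^^^^^^^^^^^
  File "h.py", line 11, in ray
    d=M@d; return o,d/np.linalg.norm(d)
      ~^~
ValueError: matmul: Input operand 1 has a mismatch in its core dimension 0, with gufunc signature (n?,k),(k,m?)->(n?,m?) (size 3 is different from 4)
```

```bash
sed -i 's/M=np.array(c\["rotation"\])$/M=R.from_quat(c["rotation"]).as_matrix()/; s/np.array(c\["rotation"\]).T/R.from_quat(c["rotation"]).as_matrix().T/' h.py
python3 - <<'E'
from h import *
np.set_printoptions(precision=3,suppress=True)
ims=[]
for c in("scene","top"):
    im=camera(c);cv2.imwrite(f"pics/{c}0.png",im);ims.append(im)
    print(c,get_calibration(c))
    for t in("cutter_box","bin_press","bin_edge","end_mill_short","end_mill_medium","end_mill_long","grease_tin","tape_measure"):
        print(c,t,[(np.round(d["location"]).tolist(),round(d["conf"],2),atz(c,d["location"],{"bin_press":.125,"bin_edge":.157,"tape_measure":.174}.get(t,0))) for d in mark_of(c,t)])
E
```

```text
scene {'fx': 386.178302127126, 'fy': 386.178302127126, 'cx': 316.0788444338374, 'cy': 202.27407240868158, 'origin': array([ 1.033, -0.466,  0.797]), 'rotation': array([ 0.849,  0.36 , -0.141, -0.361])}
scene cutter_box [([389.0, 183.0], 0.7, array([0.56 , 0.341, 0.   ]))]
scene bin_press [([350.0, 264.0], 0.3, array([ 0.739, -0.055,  0.125]))]
scene bin_edge []
scene end_mill_short [([386.0, 235.0], 0.88, array([0.688, 0.164, 0.   ])), ([337.0, 241.0], 0.86, array([0.609, 0.052, 0.   ])), ([352.0, 228.0], 0.82, array([0.606, 0.118, 0.   ])), ([408.0, 218.0], 0.5, array([0.691, 0.262, 0.   ]))]
scene end_mill_medium [([350.0, 267.0], 0.94, array([0.69 , 0.016, 0.   ]))]
scene end_mill_long [([367.0, 250.0], 0.71, array([0.684, 0.087, 0.   ]))]
scene grease_tin [([188.0, 273.0], 0.75, array([ 0.426, -0.288,  0.   ])), ([368.0, 252.0], 0.72, array([0.691, 0.084, 0.   ]))]
scene tape_measure [([400.0, 146.0], 0.88, array([0.591, 0.308, 0.174]))]
top {'fx': 444.61706215664475, 'fy': 444.61706215664475, 'cx': 324.3836017170579, 'cy': 196.4838375212167, 'origin': array([-0.178, -0.102,  1.062]), 'rotation': array([ 0.724, -0.608,  0.21 , -0.249])}
top cutter_box []
top bin_press [([211.0, 195.0], 0.76, array([0.494, 0.321, 0.125])), ([220.0, 202.0], 0.36, array([0.475, 0.291, 0.125]))]
top bin_edge [([211.0, 185.0], 0.55, array([0.504, 0.32 , 0.157]))]
top end_mill_short [([257.0, 175.0], 0.7, array([0.688, 0.263, 0.   ]))]
top end_mill_medium [([337.0, 186.0], 0.68, array([0.684, 0.007, 0.   ]))]
top end_mill_long []
top grease_tin [([432.0, 278.0], 0.86, array([ 0.418, -0.289,  0.   ]))]
top tape_measure [([218.0, 160.0], 0.94, array([0.579, 0.32 , 0.174]))]
```

View pics/scene0.png

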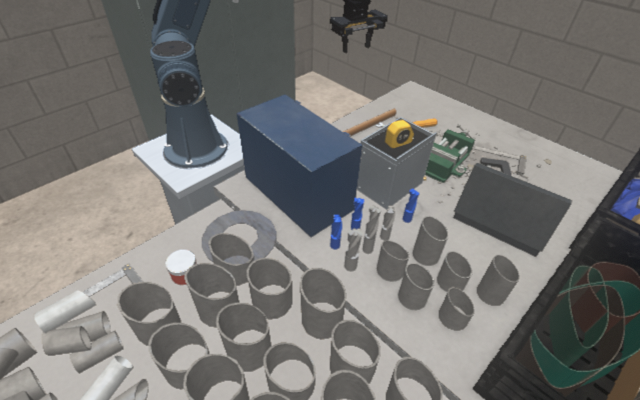

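View pics/top0.png

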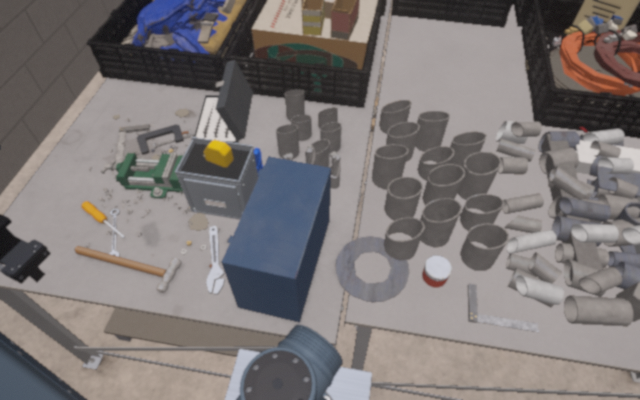

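Run:
```python
from h import *
a=cv2.imread("pics/scene0.png")[90:290,230:450];b=cv2.imread("pics/top0.png")[130:320,170:350]
a=cv2.resize(a,None,fx=2,fy=2,interpolation=3);b=cv2.resize(b,(379,400),interpolation=3)
cv2.imwrite("pics/z0.png",np.hstack([cv2.resize(a,(420,400)),b]))
```

```text
(no output)
```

View pics/z0.png

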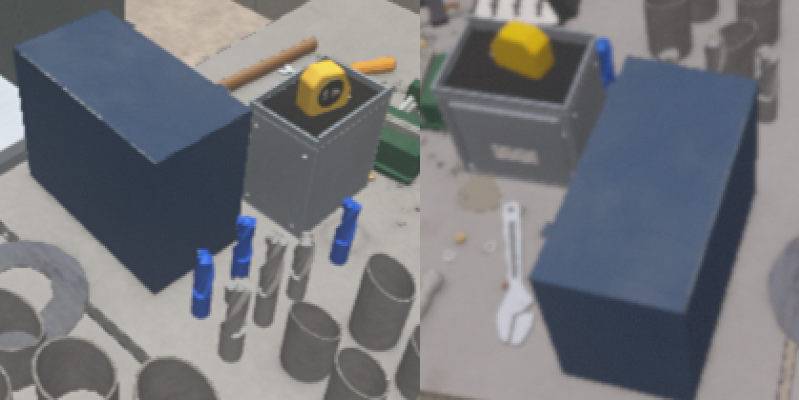

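Run:
```python
from h import *
np.set_printoptions(precision=3,suppress=True)
S=lambda x,y:(230+x/1.909,90+y/2); T=lambda x,y:(170+(x-420)/2.105,130+y/2.105)
for n,p,z in(("near BR",(318,136),.193),("(390,90)",(390,90),.193),("left",(252,100),.185)): print("box scene",n,atz("scene",S(*p),z))
for n,p,z in(("FL",(440,88),.185),("FR",(580,108),.185),("botL",(466,165),0.0),("botR",(575,188),0),("BL",(470,18),.193),("BR",(606,38),.193)): print("box top",n,atz("top",T(*p),z))
nb=atz("scene",S(155,292),0);print("blue near bottom",nb)
for z in(.2,.22,.24,.26,.28):
  print(z,proj("scene",[nb[0],nb[1],z]),S(155,162))
  print("  ",[atz("scene",S(*p),z)[:2] for p in((15,50),(107,12),(250,112),(155,162))],[atz("top",T(*p),z)[:2] for p in((628,58),(757,82),(690,308),(535,272))])
print([atz("top",T(*p),0)[:2] for p in((693,398),(565,372))])
print([(proj("top",[*p,0]),proj("top",[*p,.11])) for p in((.688,.164),)])
```

```text
box scene near BR [0.628 0.237 0.193]
box scene (390,90) [0.637 0.396 0.193]
box scene left [0.51  0.241 0.185]
box top FL [0.512 0.401 0.185]
box top FR [0.51  0.221 0.185]
box top botL [0.527 0.418 0.   ]
box top botR [0.515 0.256 0.   ]
box top BL [0.628 0.403 0.193]
box top BR [0.623 0.218 0.193]
blue near bottom [0.549 0.014 0.   ]
0.2 [np.float64(312.2684614596786), np.float64(180.28311386297435)] (311.19434258774226, 171.0)
   [array([0.203, 0.056]), array([0.214, 0.227]), array([0.539, 0.201]), array([0.523, 0.036])] [array([0.588, 0.179]), array([0.576, 0.013]), array([0.26, 0.03]), array([0.273, 0.199])]
0.22 [np.float64(312.3944625453459), np.float64(173.74716302299674)] (311.19434258774226, 171.0)
   [array([0.23 , 0.038]), array([0.242, 0.204]), array([0.555, 0.179]), array([0.54 , 0.019])] [array([0.57 , 0.173]), array([0.559, 0.011]), array([0.25 , 0.027]), array([0.263, 0.192])]
0.24 [np.float64(312.52449179419636), np.float64(167.00226258230128)] (311.19434258774226, 171.0)
   [array([0.258, 0.021]), array([0.269, 0.181]), array([0.572, 0.156]), array([0.557, 0.002])
[... 155 characters left out ...]
2341273)] (311.19434258774226, 171.0)
   [array([0.286, 0.003]), array([0.296, 0.158]), array([0.588, 0.134]), array([ 0.574, -0.014])] [array([0.535, 0.16 ]), array([0.524, 0.005]), array([0.23 , 0.021]), array([0.242, 0.178])]
0.28 [np.float64(312.7974329634512), np.float64(152.84420945912808)] (311.19434258774226, 171.0)
   [array([ 0.314, -0.014]), array([0.324, 0.134]), array([0.605, 0.112]), array([ 0.591, -0.031])] [array([0.517, 0.153]), array([0.506, 0.003]), array([0.219, 0.018]), array([0.231, 0.171])]
[array([0.246, 0.033]), array([0.252, 0.191])]
[([np.float64(287.64624614377516), np.float64(178.82462333860553)], [np.float64(285.26579061572045), np.float64(154.55562993348042)])]
```

```bash
cat >> h.py <<'E'
def ori(tilt,yaw,sgn=1):
    """finger dir tilted `tilt` deg from straight down toward heading yaw; jaw axis = horizontal, sgn*left-of-heading"""
    t,p=np.radians([tilt,yaw]);h=np.array([np.cos(p),np.sin(p),0]);l=np.array([-np.sin(p),np.cos(p),0])*sgn
    y=h*np.sin(t)-np.array([0,0,1])*np.cos(t);return np.column_stack([np.cross(y,l),y,l])
def go(p,M,s=None):
    s=s or get_obs();Q=R.from_quat(s["tool_rot"]).as_matrix()
    print("shift mm",np.round(Q.T@(np.array(p)-s["position"])*1e3,1),"rotvec deg",np.round(np.degrees(R.from_matrix(Q.T@M).as_rotvec()),1))
E
python3 - <<'E'
from h import *
np.set_printoptions(precision=3,suppress=True)
s=get_obs();print(s["time"],R.from_quat(s["tool_rot"]).as_matrix());print(get_calibration("wrist"))
for sg in(1,-1): go([.34,.33,.2],ori(50,0,sg))
E
```

```text
1.0 [[ 0.965 -0.     0.262]
 [-0.262 -0.     0.965]
 [-0.    -1.    -0.   ]]
{'fx': 319.50252663928103, 'fy': 319.50252663928103, 'cx': 324.02256968690114, 'cy': 195.6489982886872, 'tool_from_camera': array([[-0.001,  0.954,  0.298, -0.084],
       [-0.   , -0.298,  0.954, -0.162],
       [ 1.   ,  0.   ,  0.001, -0.002],
       [ 0.   ,  0.   ,  0.   ,  1.   ]])}
shift mm [ 241.8   22.6 -217.5] rotvec deg [  6.6 -14.2 -49.7]
shift mm [ 241.8   22.6 -217.5] rotvec deg [ 70.2 150.4   9.3]
```

{"method": "drive_tool", "body": {"plan": [[242, 23, -218, 6.6, -14.2, -49.7, 0], [242, 23, -218, 6.6, -14.2, -49.7, 0], [242, 23, -218, 6.6, -14.2, -49.7, 0], [242, 23, -218, 6.6, -14.2, -49.7, 0], [242, 23, -218, 6.6, -14.2, -49.7, 0], [242, 23, -218, 6.6, -14.2, -49.7, 0], [242, 23, -218, 6.6, -14.2, -49.7, 0], [242, 23, -218, 6.6, -14.2, -49.7, 0], [242, 23, -218, 6.6, -14.2, -49.7, 0], [242, 23, -218, 6.6, -14.2, -49.7, 0]]}}

```text
time: 2.0
position: [0.331, 0.3505, 0.2302]
tool_rot: [0.657, 0.281, 0.292, -0.636]
ft_force: [-0.1, 0.3, -0.1]
grip_width: 0.0151
```

```bash
cat > w.py <<'E'
from h import *
import sys
np.set_printoptions(precision=3,suppress=True)
s=get_obs();im=camera("wrist");cv2.imwrite(f"pics/{sys.argv[1]}.png",im)
print(s["time"],s["position"],s["ft_force"],s["grip_width"])
for a in sys.argv[2:]:
    t,z=a.split(":");print(t,[(np.round(d["location"]).tolist(),round(d["conf"],2),atz("wrist",d["location"],float(z),s)) for d in mark_of("wrist",t)])
E
python3 w.py w1 bin_press:.125 bin_edge:.157 cutter_box:0 tape_measure:.174
```

```text
2.0 [0.331 0.351 0.23 ] [-0.141  0.294 -0.146] 0.015124469426753856
bin_press [([309.0, 202.0], 0.68, array([0.503, 0.325, 0.125])), ([309.0, 227.0], 0.58, array([0.592, 0.319, 0.125]))]
bin_edge [([309.0, 228.0], 0.87, array([0.504, 0.326, 0.157]))]
cutter_box [([317.0, 143.0], 0.78, array([0.563, 0.328, 0.   ]))]
tape_measure [([306.0, 254.0], 0.72, array([0.557, 0.319, 0.174])), ([308.0, 200.0], 0.45, array([0.387, 0.334, 0.174]))]
```

View pics/w1.png

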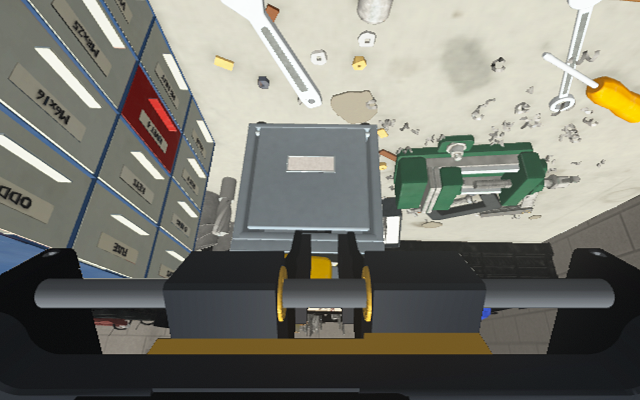

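Run:
```python
from h import *
np.set_printoptions(precision=4,suppress=True)
s=get_obs()
for p,z in(((249,124),0),((378,124),0),((246,228),.157),((383,228),.157),((231,250),.185),((386,250),.185)): print(p,atz("wrist",p,z,s))
for sg in (1,): go([.475,.325,.125],ori(50,-2,sg))
```

```text
(249, 124) [0.5151 0.2341 0.    ]
(378, 124) [0.5144 0.4144 0.    ]
(246, 228) [0.5055 0.2521 0.157 ]
(383, 228) [0.4993 0.4105 0.157 ]
(231, 250) [0.4999 0.2401 0.185 ]
(386, 250) [0.4902 0.4109 0.185 ]
shift mm [ 19.7 178.2 -19.4] rotvec deg [ 0.5  1.3 -2.3]
```

{"method": "drive_tool", "body": {"plan": [[20, 178, -20, 0.5, 1.3, -2.3, 0], [20, 178, -20, 0.5, 1.3, -2.3, 0], [20, 178, -20, 0.5, 1.3, -2.3, 0], [20, 178, -20, 0.5, 1.3, -2.3, 0], [20, 178, -20, 0.5, 1.3, -2.3, 0], [20, 178, -20, 0.5, 1.3, -2.3, 0]]}}

```text
time: 2.85
position: [0.4711, 0.3758, 0.197]
tool_rot: [0.669, 0.259, 0.295, -0.631]
ft_force: [-0.0, -0.2, -0.2]
grip_width: 0.0005
```

```bash
python3 - <<'E'
from h import *
np.set_printoptions(precision=4,suppress=True)
s=get_obs();print(s["time"],s["position"],s["ft_force"],s["grip_width"])
go(s["position"]+np.array([.01,0,0]),R.from_quat(s["tool_rot"]).as_matrix())
print(R.from_quat(s["tool_rot"]).as_matrix())
E
python3 w.py w2 bin_press:.125 bin_edge:.157
```

```text
2.85 [0.4711 0.3758 0.197 ] [-0.0295 -0.194  -0.1694] 0.0005330136332970136
shift mm [6.9 7.2 0.7] rotvec deg [0. 0. 0.]
[[ 0.6908  0.7198  0.0681]
 [-0.0253 -0.0701  0.9972]
 [ 0.7226 -0.6906 -0.0302]]
2.85 [0.471 0.376 0.197] [-0.029 -0.194 -0.169] 0.0005330136332970136
bin_press [([264.0, 171.0], 0.97, array([0.503, 0.324, 0.125]))]
bin_edge []
```

Run:
```python
from h import *
np.set_printoptions(precision=4,suppress=True)
s=get_obs();print(s["time"],s["q"],s["joint_velocities"],s["position"])
go([.475,.325,.125],ori(50,0))
```

```text
3.0 [ 0.7695  0.525   1.9276 -1.43    0.5904  0.4717] [ 0.0157 -0.0139  0.0186  0.0012  0.0015  0.0011] [0.4698 0.3753 0.1971]
shift mm [-47.2  57.1 -47.6] rotvec deg [ 4.1 -1.3 -3.8]
```

Run:
```python
from h import *
np.set_printoptions(precision=4,suppress=True)
go([.44,.31,.15],ori(35,20))
```

```text
shift mm [-53.   15.7 -65.7] rotvec deg [ 16.9 -17.   10.7]
```

{"method": "drive_tool", "body": {"plan": [[-53, 16, -66, 17, -17, 11, 0], [-53, 16, -66, 17, -17, 11, 0], [-53, 16, -66, 17, -17, 11, 0], [-53, 16, -66, 17, -17, 11, 0], [-53, 16, -66, 17, -17, 11, 0], [-53, 16, -66, 17, -17, 11, 0]]}}

```text
time: 3.6
position: [0.4454, 0.3153, 0.1651]
tool_rot: [-0.63, -0.319, -0.083, 0.703]
ft_force: [-0.7, -0.4, -0.5]
grip_width: 0.0003
```

```bash
cat > k.py <<'E'
from h import *
from scipy.optimize import least_squares
rng=np.array([[-3.08,3.08],[-.75,2.2],[.22,2.44],[-1.43,4.57],[0,2.65],[-2.85,2.85]])
def fk(q,P):
    a1,d1,a2,a3,L,T=P
    B=R.from_euler('z',q[0]);U=B*R.from_euler('y',q[1]);F=B*R.from_euler('y',q[1]+q[2]);W=F*R.from_euler('ZYZ',[q[3],q[4],q[5]])
    return B.apply([a1,0,d1])+U.apply([0,0,a2])+F.apply([a3,0,L])+W.apply([0,0,T]),W
E
python3 - <<'E'
from k import *
import json,os
np.set_printoptions(precision=4,suppress=True)
s=get_obs();print(s["time"],s["q"],s["position"],s["tool_rot"])
D=[([1.1277,.5278,1.4336,0,1.181,-.178],[.163,.603,.222],[.702,-.094,.093,-.7]),([.7695,.525,1.9276,-1.43,.5904,.4717],[.4698,.3753,.1971],[.669,.259,.295,-.631]),(s["q"].tolist(),s["position"].tolist(),s["tool_rot"].tolist())]
json.dump(D,open("D.json","w"))
for q,p,o in D: print((fk(q,[0]*6)[1].inv()*R.from_quat(o)).as_matrix().round(3).tolist())
r=least_squares(lambda P:np.concatenate([(fk(q,P)[0]-p) for q,p,o in D]+[.01*(P-[0,.3,.45,0,.4,.2])]),[0,.3,.45,0,.4,.2]);print(r.x,r.fun)
E
```

```text
3.6 [ 0.4379  0.4307  2.1203 -1.4302  0.0473 -0.0662] [0.4454 0.3153 0.1651] [-0.6305 -0.3185 -0.0832  0.7029]
[[0.0, 0.002, -1.0], [-1.0, 0.001, -0.0], [0.001, 1.0, 0.002]]
[[0.001, -0.001, -1.0], [-1.0, 0.001, -0.001], [0.001, 1.0, -0.001]]
[[0.0, -0.0, -1.0], [-1.0, -0.0, 0.0], [-0.0, 1.0, -0.0]]
[0.205  0.0264 0.4559 0.0226 0.2048 0.0964] [ 0.1008 -0.0472  0.0029 -0.0081 -0.002  -0.0153  0.0489 -0.0889  0.0125
  0.002  -0.0027  0.0001  0.0002 -0.002  -0.001 ]
```

```bash
sed -i 's/a1,d1,a2,a3,L,T=P/a1,d1,a2,a3,L,T,b=P/; s/B.apply(\[a1,0,d1\])/B.apply([a1,b,d1])/' k.py
cat >> k.py <<'E'
import json
C=np.array([[0,0,-1],[-1,0,0],[0,1.,0]])
def fit():
    P0=np.array([0,.3,.45,0,.4,.2,.11]);D=json.load(open("D.json"))
    return least_squares(lambda P:np.concatenate([(fk(q,P)[0]-p) for q,p,o in D]+[.002*(P-P0)]),P0)
def ik(p,M,P,q0=None):
    best=None
    for s in range(12):
        x0=np.array([.5,.5,1.8,0,.8,0]) if s==0 else np.random.default_rng(s).uniform(rng[:,0]*.6,rng[:,1]*.7)
        r=least_squares(lambda q:np.concatenate([(fk(q,P)[0]-p)*5,(fk(q,P)[1].as_matrix()@C-M).ravel()]),np.clip(x0,rng[:,0]+.01,rng[:,1]-.01),bounds=rng.T)
        if best is None or r.cost<best.cost-1e-8: best=r
    return best.x,best.cost
E
python3 - <<'E'
from k import *
np.set_printoptions(precision=3,suppress=True)
r=fit();P=r.x;print(P,r.fun)
for n,p,t in(("press",[.50,.325,.125],50),("p40",[.5,.325,.125],40),("bin",[.487,.325,.11],35),("bin2",[.487,.29,.11],35),("binup",[.43,.325,.24],35)):
  for h in(0,10,20,30): print(n,h,*ik(p,ori(t,h),P),ik(p,ori(t,h,-1),P)[1])
E
```

```text
[0.    0.275 0.588 0.114 0.392 0.306 0.111] [ 0. -0.  0.  0. -0.  0. -0.  0. -0.  0. -0.  0.  0. -0.  0.  0.]
press 0 [0.617 0.689 2.092 4.033 0.606 1.205] 1.3305915249132242e-22 9.019748153077574e-28
press 10 [0.525 0.686 2.164 3.622 0.605 1.396] 1.8626463265984368e-21 1.546136559354073e-30
press 20 [0.415 0.687 2.215 3.227 0.633 1.544] 1.0769800249013423e-30 1.905379563420245e-20
press 30 [0.299 0.689 2.239 2.861 0.665 1.648] 1.3621072821973823e-18 1.443677086312672e-30
p40 0 [0.567 0.61  2.016 4.445 0.366 0.739] 6.630676834936415e-28 4.789664512174615e-27
p40 10 [0.493 0.599 2.071 3.94  0.285 1.04 ] 8.180595949590213e-26 2.068118463286429e-28
p40 20 [0.409 0.593 2.109 3.292 0.26  1.472] 9.613266702977474e-20 1.189506394197737e-23
p40 30 [0.321 0.59  2.127 2.676 0.292 1.863] 1.937832191443549e-29 1.1436172009771406e-30
bin 0 [0.553 0.616 2.017 4.57  0.306 0.613] 0.0002983578116298967 0.000298357811629892
bin 10 [0.492 0.6   2.05  4.229 0.204 0.755] 3.6589185523040465e-20 3.405973886283216e-25
bin 20 [0.419 0.594 2.084 3.41  0.151 1.362] 7.820941977749136e-23 1.708868691419309e-22
bin 30 [0.342 0.591 2.1   2.541 0.184 2.015] 1.9191891895818805e-31 5.921271614018557e-31
bin2 0 [0.485 0.598 2.063 4.454 0.28  0.676] 1.8163955195468798e-27 7.352237562698273e-31
bin2 10 [0.414 0.59  2.107 3.875 0.205 1.045] 6.857817122198958e-26 1.2978587032152306e-18
bin2 20 [0.335 0.585 2.137 3.1   0.191 1.6  ] 1.3056720425193552e-23 8.832999255351102e-25
bin2 30 [0.255 0.584 2.148 2.442 0.238 2.035] 1.5793492212450308e-29 1.762211454639738e-28
binup 0 [ 0.634  0.309  1.983 -0.83   0.478 -0.259] 3.403442616792837e-21 7.022899066983724e-05
binup 10 [ 0.565  0.282  2.031 -0.727  0.335 -0.548] 4.627046691390334e-31 1.0528731877134315e-25
binup 20 [ 0.484  0.261  2.067 -0.36   0.221 -1.108] 2.662405555120915e-30 3.205994813766741e-26
binup 30 [ 0.398  0.249  2.087  0.353  0.21  -2.02 ] 4.037917078168802e-25 1.7810846051297606e-28
```

Run:
```python
from k import *
np.set_printoptions(precision=2,suppress=True)
P=fit().x
F=np.array([.511+.0193,.300,.0482]);u=np.array([-.574,0,.819]);n=np.array([.819,0,.574])
# grip at 90 along mill, TCP 19 below -> 71 along tool dir approx
for h in(0,5,10,15,25):
  for t in(25,30,35,40,45,50):
    M=ori(t,h);row=[]
    for s in(0,.03,.06,.09,.12):
        g=F+u*(.09+s)-n*.006; q,c=ik(g+M[:,1]*.019,M,P); row.append("%5.2f/%4.2f%s"%(q[3],q[4],"" if c<1e-9 else "!"))
    print(h,t,row)
```

```text
0 25 ['-0.76/0.28', '-0.67/0.32', '-0.60/0.36', '-0.54/0.42', '-0.49/0.48']
0 30 ['-1.30/0.24', '-1.14/0.27', '-0.99/0.31', '-0.86/0.35', '-0.75/0.41']
0 35 [' 4.45/0.29', ' 4.57/0.29!', '-1.43/0.31!', '-1.28/0.33', '-1.11/0.37']
0 40 [' 4.14/0.40', ' 4.27/0.39', ' 4.42/0.38', ' 4.57/0.38!', '-1.43/0.39!']
0 45 [' 3.97/0.53', ' 4.06/0.51', ' 4.18/0.49', ' 4.32/0.47', ' 4.48/0.47']
0 50 [' 3.87/0.68', ' 3.94/0.65', ' 4.03/0.63', ' 4.14/0.60', ' 4.27/0.58']
5 25 ['-0.70/0.23', '-0.61/0.27', '-0.54/0.32', '-0.48/0.37', '-0.43/0.43']
5 30 ['-1.41/0.19', '-1.18/0.21', '-0.99/0.24', '-0.83/0.29', '-0.71/0.34']
5 35 [' 4.21/0.25', ' 4.42/0.24', ' 4.57/0.24!', '-1.37/0.26', '-1.14/0.30']
5 40 [' 3.90/0.38', ' 4.03/0.35', ' 4.20/0.33', ' 4.40/0.32', ' 4.57/0.32!']
5 45 [' 3.76/0.53', ' 3.84/0.50', ' 3.95/0.47', ' 4.10/0.43', ' 4.27/0.41']
5 50 [' 3.69/0.69', ' 3.75/0.66', ' 3.83/0.62', ' 3.93/0.58', ' 4.06/0.54']
10 25 ['-0.59/0.18', '-0.50/0.23', '-0.44/0.28', '-0.39/0.33', '-0.35/0.40']
10 30 ['-1.43/0.13!', '-1.22/0.14', '-0.94/0.18', '-0.75/0.23', '-0.62/0.29']
10 35 [' 3.92/0.22', ' 4.14
[... 507 characters left out ...]
0.14']
15 40 [' 3.42/0.37', ' 3.50/0.33', ' 3.61/0.28', ' 3.80/0.23', ' 4.12/0.19']
15 45 [' 3.36/0.55', ' 3.41/0.51', ' 3.48/0.45', ' 3.58/0.39', ' 3.73/0.33']
15 50 [' 3.34/0.74', ' 3.37/0.69', ' 3.42/0.64', ' 3.49/0.58', ' 3.58/0.51']
25 25 [' 0.30/0.13', ' 0.19/0.17', ' 0.12/0.22', ' 0.07/0.28', ' 0.04/0.34']
25 30 [' 2.21/0.06', ' 1.21/0.04!', ' 0.47/0.07', ' 0.19/0.13', ' 0.08/0.19']
25 35 [' 2.86/0.21', ' 2.84/0.17', ' 2.77/0.11', ' 2.49/0.05', ' 0.50/0.04']
25 40 [' 2.96/0.39', ' 2.97/0.34', ' 2.97/0.28', ' 2.98/0.22', ' 2.99/0.14']
25 45 [' 3.00/0.58', ' 3.01/0.53', ' 3.02/0.48', ' 3.04/0.41', ' 3.06/0.33']
25 50 [' 3.01/0.78', ' 3.03/0.74', ' 3.04/0.68', ' 3.06/0.61', ' 3.08/0.53']
```

Run:
```python
from k import *
np.set_printoptions(precision=3,suppress=True)
P=fit().x
for x in(.38,.44,.48,.51,.53):
  for t,h in((22,5),(25,5),(20,15)): print(x,t,h,*ik([x,.323,.125 if x>.45 else .17],ori(t,h),P))
s=get_obs();print(s["time"],s["position"],s["q"]);go([.48,.323,.125],ori(22,5))
```

```text
0.38 22 5 [ 0.593  0.379  2.028 -0.447  0.433 -0.686] 3.6647540155994656e-26
0.38 25 5 [ 0.611  0.382  2.058 -0.606  0.38  -0.517] 7.839336541995401e-29
0.38 20 15 [ 0.538  0.367  2.033 -0.234  0.415 -1.096] 5.686308160803314e-31
0.44 22 5 [ 0.517  0.422  1.932 -0.358  0.461 -0.846] 6.160486173603752e-25
0.44 25 5 [ 0.531  0.423  1.964 -0.487  0.398 -0.71 ] 2.788994555323503e-20
0.44 20 15 [ 0.468  0.413  1.933 -0.159  0.459 -1.234] 1.1202171521528357e-30
0.48 22 5 [ 0.475  0.536  1.897 -0.394  0.378 -0.84 ] 1.918321141918862e-22
0.48 25 5 [ 0.487  0.538  1.93  -0.562  0.314 -0.666] 1.0306092143891827e-25
0.48 20 15 [ 0.43   0.528  1.896 -0.156  0.378 -1.268] 2.6065815127178786e-28
0.51 22 5 [ 0.447  0.557  1.84  -0.341  0.405 -0.92 ] 1.5820360819247497e-21
0.51 25 5 [ 0.458  0.557  1.874 -0.482  0.336 -0.773] 3.960410115264997e-30
0.51 20 15 [ 0.404  0.55   1.837 -0.122  0.412 -1.325] 3.6978943082653507e-28
0.53 22 5 [ 0.43   0.571  1.8   -0.311  0.425 -0.967] 3.65944444594879e-21
0.53 25 5 [ 0.44   0.571  1.835 -0.435  0.353 -0.837] 8.459888021963982e-31
0.53 20 15 [ 0.389  0.565  1.796 -0.103  0.436 -1.358] 1.7435800083577358e-28
3.6 [0.445 0.315 0.165] [ 0.438  0.431  2.12  -1.43   0.047 -0.066]
shift mm [ 7.1 52.8 -4.7] rotvec deg [-7.1 13.3 11.5]
```

{"method": "drive_tool", "body": {"plan": [[0, 0, 0, -7, 13, 12, 0], [0, 0, 0, -7, 13, 12, 0], [0, 0, 0, -7, 13, 12, 0], [7, 53, -5, -7, 13, 12, 0], [7, 53, -5, -7, 13, 12, 0], [7, 53, -5, -7, 13, 12, 0], [7, 53, -5, -7, 13, 12, 0]]}}

```text
time: 4.3
position: [0.4791, 0.3225, 0.124]
tool_rot: [-0.689, -0.165, -0.098, 0.699]
ft_force: [-0.2, -1.2, -0.9]
grip_width: 0.0003
```

```bash
cat > st.py <<'E'
from k import *
np.set_printoptions(precision=4,suppress=True)
s=get_obs();Q=R.from_quat(s["tool_rot"]).as_matrix();print(s["time"],s["position"],"F",s["ft_force"],"q",s["q"],"w",s["grip_width"])
print("fingerdir",Q[:,1],"jaw",Q[:,2]," world +x10mm in tool:",Q.T@[10,0,0])
E
python3 st.py; python3 -c "
from h import *
go([.48,.323,.125],ori(22,5))"
```

```text
4.3 [0.4791 0.3225 0.124 ] F [-0.1852 -1.1529 -0.8629] q [ 0.4727  0.5367  1.8933 -0.3726  0.387  -0.8713] w 0.00025266443291206394
fingerdir [ 0.364   0.0318 -0.9309] jaw [-0.0954  0.9954 -0.0033]  world +x10mm in tool: [ 9.2651  3.6398 -0.954 ]
shift mm [ 1.2 -0.6  0.4] rotvec deg [-0.   0.5 -0.6]
```

{"method": "drive_tool", "body": {"plan": [[11, 4.4, -1.2, 0, 0, 0, 0], [13, 5.1, -1.3, 0, 0, 0, 0], [15, 5.9, -1.5, 0, 0, 0, 0], [17, 6.7, -1.7, 0, 0, 0, 0], [17, 6.7, -1.7, 0, 0, 0, 0]]}}

```text
time: 4.8
position: [0.4976, 0.3212, 0.1242]
tool_rot: [-0.689, -0.163, -0.099, 0.699]
ft_force: [-2.8, 1.0, 2.4]
grip_width: 0.0005
```

```bash
python3 st.py
```

```text
4.8 [0.4976 0.3212 0.1242] F [-2.8093  1.0411  2.3851] q [ 0.4528  0.5483  1.8593 -0.3377  0.4047 -0.9216] w 0.0004550145360367124
fingerdir [ 0.3627  0.0313 -0.9314] jaw [-0.0921  0.9958 -0.0023]  world +x10mm in tool: [ 9.2735  3.627  -0.9205]
```

{"method": "drive_tool", "body": {"plan": [[1.8, 0.7, -0.2, 0, 0, 0, 0], [3.7, 1.4, -0.4, 0, 0, 0, 0], [5.6, 2.2, -0.6, 0, 0, 0, 0], [5.6, 2.2, -0.6, 0, 0, 0, 0]]}}

```text
time: 5.2
position: [0.5047, 0.3212, 0.124]
tool_rot: [-0.689, -0.163, -0.099, 0.699]
ft_force: [-2.5, -1.0, 1.1]
grip_width: 0.0004
```

```bash
python3 st.py
```

```text
5.2 [0.5047 0.3212 0.124 ] F [-2.5323 -0.9701  1.121 ] q [ 0.4465  0.5537  1.8461 -0.328   0.4102 -0.937 ] w 0.0003537601143287542
fingerdir [ 0.3633  0.0314 -0.9312] jaw [-0.0918  0.9958 -0.0022]  world +x10mm in tool: [ 9.2716  3.6326 -0.9179]
```

{"method": "drive_tool", "body": {"plan": [[0.9, 0.4, -0.1, 0, 0, 0, 0], [1.8, 0.7, -0.2, 0, 0, 0, 0], [2.8, 1.1, -0.3, 0, 0, 0, 0], [2.8, 1.1, -0.3, 0, 0, 0, 0]]}}

```text
time: 5.6
position: [0.5074, 0.3212, 0.1239]
tool_rot: [-0.689, -0.163, -0.099, 0.699]
ft_force: [-4.1, -0.9, 1.1]
grip_width: 0.0003
```

{"method": "drive_tool", "body": {"plan": [[0.9, 0.4, -0.1, 0, 0, 0, 0], [1.8, 0.7, -0.2, 0, 0, 0, 0], [1.8, 0.7, -0.2, 0, 0, 0, 0]]}}

```text
time: 5.9
position: [0.508, 0.321, 0.1237]
tool_rot: [-0.689, -0.162, -0.098, 0.699]
ft_force: [-8.8, 0.2, 3.7]
grip_width: 0.0007
```

{"method": "drive_tool", "body": {"plan": [[-46, -18, 5, 0, 0, 0, 0], [-93, -36, 9, 0, 0, 0, 0], [-93, -60, 9, 0, 0, 0, 0], [-60, -140, 9, 0, 0, 0, 30], [-40, -190, 9, 0, 0, 0, 60], [-40, -190, 9, 0, 0, 0, 60]]}}

```text
time: 6.5
position: [0.4048, 0.3223, 0.2908]
tool_rot: [-0.687, -0.166, -0.101, 0.7]
ft_force: [0.3, -0.5, -0.7]
grip_width: 0.0169
```

Run:
```python
from k import *
np.set_printoptions(precision=3,suppress=True)
P=fit().x;s=get_obs();print(s["time"],s["position"],s["q"],s["ft_force"])
for n,p,t,h in(("look",[.60,.20,.32],0,90),("pre",[.688,.164,.20],-7,90),("gr",[.688,.166,.071],-7,90),("gr-",[.688,.166,.071],7,-90)):
    print(n,*ik(p,ori(t,h),P));print(n,"-",*ik(p,ori(t,h,-1),P))
go([.62,.20,.32],ori(-7,90));go([.62,.20,.32],ori(-7,90,-1))
im=camera("top");cv2.imwrite("pics/top1.png",im)
print([(d["location"],d["conf"]) for t in("bin_press","bin_edge","bin_floor") for d in mark_of("top",t)])
```

```text
6.5 [0.405 0.322 0.291] [ 0.554  0.192  1.841 -0.236  0.777 -0.969] [ 0.291 -0.461 -0.747]
look [ 0.192  0.455  1.285 -0.06   1.397 -2.85 ] 0.013085816867734747
look - [0.145 0.45  1.29  0.    1.402 0.145] 1.1277658469283975e-26
pre [ 0.163  0.683  1.209 -0.183  1.265 -2.85 ] 0.009233438846291771
pre - [ 0.129  0.68   1.2   -0.127  1.279  0.166] 1.2860580945410785e-20
gr [ 0.155  0.826  1.292 -0.187  1.042 -2.85 ] 0.003684607422460522
gr - [ 0.132  0.824  1.287 -0.14   1.051  0.202] 3.929594714897332e-24
gr- [ 0.132  0.824  1.287 -0.14   1.051  0.202] 3.904527071806296e-24
gr- - [ 0.155  0.826  1.292 -0.187  1.042 -2.85 ] 0.0036846074224606315
shift mm [ 199.2   48.  -141.9] rotvec deg [ 10.9 -84.7  23.4]
shift mm [ 199.2   48.  -141.9] rotvec deg [-23.9  92.6  11.1]
[([205.2, 200.6], 0.97), ([201.3, 195.5], 0.95), ([220.4, 203.3], 0.72)]
```

Run:
```python
from k import *
P=fit().x
print(proj("top",[.432,.323,.132]),atz("top",(201.3,195.5),.132),atz("top",(205.2,200.6),.106))
print(ik([.688,.164,.071],ori(-7,-90),P),ik([.67,.19,.32],ori(-7,-90),P))
go([.67,.19,.32],ori(-7,-90))
```

```text
[np.float64(202.20210152817526), np.float64(212.18773125451787)] [0.48390162 0.34389075 0.132     ] [0.48748125 0.34001113 0.106     ]
(array([ 0.02263867,  0.80375625,  1.33945136,  0.14526238,  1.00042805,
       -0.05601735]), np.float64(1.0439997758637455e-28)) (array([0.06170459, 0.53758518, 1.14213422, 0.12276319, 1.45517074,
       0.04793322]), np.float64(1.3654765287383032e-20))
shift mm [ 246.1   64.2 -155.7] rotvec deg [-12.4  95.3  21.7]
```

{"method": "drive_tool", "body": {"plan": [[246, 64, -156, -12, 95, 22, 60], [246, 64, -156, -12, 95, 22, 60], [246, 64, -156, -12, 95, 22, 60], [246, 64, -156, -12, 95, 22, 60], [246, 64, -156, -12, 95, 22, 60], [246, 64, -156, -12, 95, 22, 60], [246, 64, -156, -12, 95, 22, 60], [246, 64, -156, -12, 95, 22, 60], [246, 64, -156, -12, 95, 22, 60], [246, 64, -156, -12, 95, 22, 60]]}}

```text
time: 7.7
position: [0.6685, 0.1882, 0.3136]
tool_rot: [-0.521, 0.458, -0.434, 0.575]
ft_force: [0.2, 0.8, 0.0]
grip_width: 0.0604
```

```bash
python3 st.py;  python3 -c "
from h import *
go([.67,.19,.32],ori(-7,-90))"
```

```text
7.7 [0.6685 0.1882 0.3136] F [0.1671 0.7562 0.0305] q [ 0.0788  0.533   1.1643  0.0796  1.4174 -0.137 ] w 0.06042450417369438
fingerdir [ 0.0209  0.0804 -0.9965] jaw [0.9787 0.2018 0.0369]  world +x10mm in tool: [2.0405 0.2095 9.7874]
shift mm [-1.9 -6.2  2. ] rotvec deg [-1.  11.8  2.5]
```

{"method": "drive_tool", "body": {"plan": [[-2, -6, 2, -1, 12, 2.5, 60], [-2, -6, 2, -1, 12, 2.5, 60], [-2, -6, 2, -1, 12, 2.5, 60]]}}

```text
time: 8.0
position: [0.67, 0.1897, 0.3202]
tool_rot: [-0.469, 0.529, -0.469, 0.53]
ft_force: [0.7, 1.2, -0.3]
grip_width: 0.06
```

```bash
python3 w.py w3 end_mill_short:0 end_mill_long:0
python3 - <<'E'
from h import *
im=camera("top");cv2.imwrite("pics/top1.png",im)
print([(d["location"],d["conf"],atz("top",d["location"],z)) for t,z in (("bin_press",.106),("bin_edge",.132),("bin_floor",.048)) for d in mark_of("top",t)])
E
```

```text
8.0 [0.67 0.19 0.32] [ 0.74   1.154 -0.34 ] 0.05999006436972726
end_mill_short [([286.0, 220.0], 0.77, array([0.607, 0.121, 0.   ])), ([289.0, 272.0], 0.75, array([0.611, 0.033, 0.   ])), ([338.0, 134.0], 0.57, array([0.69 , 0.255, 0.   ])), ([337.0, 198.0], 0.55, array([0.689, 0.156, 0.   ]))]
end_mill_long [([333.0, 243.0], 0.94, array([0.683, 0.083, 0.   ]))]
[([203.7, 215.3], 0.75, array([0.44005552, 0.32756278, 0.106     ])), ([216.9, 200.8], 0.91, array([0.53300315, 0.33354618, 0.048     ]))]
```

View pics/w3.png

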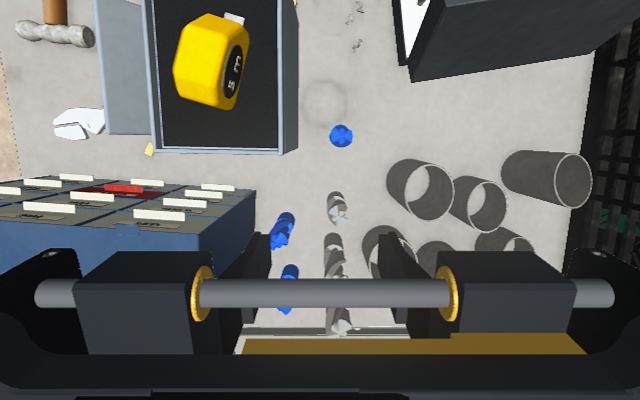

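Run:
```python
from h import *
np.set_printoptions(precision=3,suppress=True)
s=get_obs()
for n,p,z in(("top of short",(339,214),.108),("base",(336,197),0),("tubeA L base",(390,180),0),("tubeA L top",(424,205),.08),("tubeB left base",(364,232),0),("tubeB left top",(375,262),.1),("boxside",(297,150),.193),("blue top",(341,135),.11)): print(n,atz("wrist",p,z,s))
a=[ray("wrist",(339,214),s)]
for z in (.09,.1,.11):print(proj("scene",[.688,.16,z]))
go([.688,.160,.17],ori(-6,-90))
b=cv2.imread("pics/w3.png")[90:290,240:480];c=camera("scene")[170:290,320:440]
cv2.imwrite("pics/z3.png",np.hstack([cv2.resize(b,(480,400),interpolation=3),cv2.resize(c,(400,400),interpolation=3)[:, :300]]))
```

```text
top of short [0.687 0.158 0.108]
base [0.688 0.159 0.   ]
tubeA L base [0.772 0.187 0.   ]
tubeA L top [0.801 0.164 0.08 ]
tubeB left base [0.734 0.102 0.   ]
tubeB left top [0.736 0.092 0.1  ]
boxside [0.643 0.24  0.193]
blue top [0.688 0.254 0.11 ]
[np.float64(390.3846440333803), np.float64(213.2171278471597)]
[np.float64(391.0004424583308), np.float64(210.48228730107954)]
[np.float64(391.62511030293615), np.float64(207.70805651379428)]
shift mm [ 49.4 148.2  17.7] rotvec deg [-0.2  0.3 -1. ]
```

View pics/z3.png

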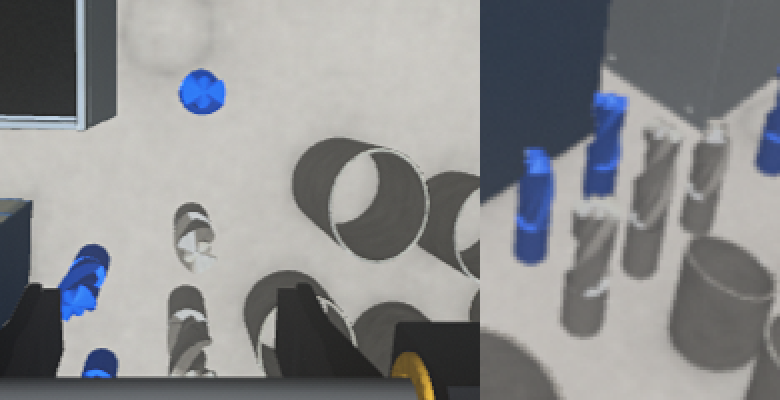

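{"method": "drive_tool", "body": {"plan": [[48, 148, 17, 0, 0, -1, 50], [48, 148, 17, 0, 0, -1, 50], [48, 148, 17, 0, 0, -1, 50], [48, 148, 17, 0, 0, -1, 50], [48, 148, 17, 0, 0, -1, 50]]}}

```text
time: 8.9
position: [0.6869, 0.1611, 0.1694]
tool_rot: [-0.474, 0.525, -0.473, 0.526]
ft_force: [0.8, 0.5, 0.7]
grip_width: 0.0506
```

```bash
python3 w.py w4 end_mill_short:0
python3 - <<'E'
from h import *
go([.687,.162,.071],ori(-6,-90))
im=cv2.imread("pics/w4.png");cv2.imwrite("pics/w4c.png",im[150:400,150:490])
E
```

```text
8.9 [0.687 0.161 0.169] [0.829 0.545 0.679] 0.05058605503431143
end_mill_short [([326.0, 105.0], 0.98, array([0.687, 0.252, 0.   ])), ([328.0, 199.0], 0.87, array([0.689, 0.153, 0.   ])), ([254.0, 227.0], 0.84, array([0.608, 0.121, 0.   ]))]
shift mm [ 10.5 102.   -3.3] rotvec deg [-0.5  0.3 -0. ]
```

View pics/w4c.png

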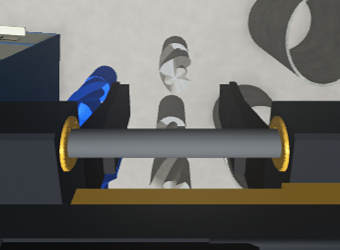

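Run:
```python
from h import *
s=get_obs()
for p,z in(((324,222),.108),((326,196),0),((326,199),0)):print(atz("wrist",p,z,s))
```

```text
[0.6880728  0.15779255 0.108     ]
[0.69125625 0.15631674 0.        ]
[0.69127427 0.15295388 0.        ]
```

```bash
python3 st.py; python3 -c "
from h import *
go([.688,.159,.071],ori(-6,-90))"
```

```text
9.0 [0.6893 0.1618 0.1736] F [ 0.4185 -0.2152  0.4612] q [ 0.0272  0.6813  1.2768  0.1137  1.1741 -0.0203] w 0.04967405807605146
fingerdir [ 0.0088  0.1049 -0.9944] jaw [1.     0.0036 0.0092]  world +x10mm in tool: [0.0453 0.0877 9.9995]
shift mm [ 13.5 101.7  -2.3] rotvec deg [-0.5  0.3 -0. ]
```

{"method": "drive_tool", "body": {"plan": [[6, 45, -1, -0.5, 0, 0, 50], [10, 75, -1, -0.5, 0, 0, 50], [13, 95, -1, -0.5, 0, 0, 50], [13.5, 102, -1, -0.5, 0, 0, 50], [13.5, 102, -1, -0.5, 0, 0, 50], [13.5, 102, -1, -0.5, 0, 0, 50]]}}

```text
time: 9.6
position: [0.689, 0.1588, 0.0706]
tool_rot: [-0.474, 0.524, -0.472, 0.527]
ft_force: [0.4, -0.2, 1.7]
grip_width: 0.0497
```

```bash
python3 st.py
```

```text
9.6 [0.689  0.1588 0.0706] F [ 0.3835 -0.1701  1.7128] q [ 0.023   0.8045  1.3369  0.1244  1.0012 -0.0488] w 0.04966362914379025
fingerdir [ 0.0001  0.1045 -0.9945] jaw [1.     0.0046 0.0006]  world +x10mm in tool: [0.0462 0.0008 9.9999]
```

{"method": "drive_tool", "body": {"plan": [[0, 0, 0, 0, 0, 0, 20], [0, 0, 0, 0, 0, 0, 20], [0, 0, 0, 0, 0, 0, 20], [0, 0, 0, 0, 0, 0, 20], [0, 0, 0, 0, 0, 0, 20], [0, 0, 0, 0, 0, 0, 20]], "newtons": 40}}

```text
time: 10.2
position: [0.6875, 0.1583, 0.0683]
tool_rot: [-0.475, 0.525, -0.471, 0.526]
ft_force: [-0.6, 0.5, 2.7]
grip_width: 0.0275
```

{"method": "drive_tool", "body": {"plan": [[-1, -10, 0, 0, 0, 0, 20], [-4, -40, 0, 0, 0, 0, 20], [-9, -85, 0, 0, 0, 0, 20], [-14, -130, 0, 0, 0, 0, 20], [-19, -180, 0, 0, 0, 0, 20], [-21, -200, 0, 0, 0, 0, 20], [-21, -200, 0, 0, 0, 0, 20]]}}

```text
time: 10.9
position: [0.6895, 0.1585, 0.2732]
tool_rot: [-0.474, 0.524, -0.473, 0.527]
ft_force: [0.5, 0.5, -4.7]
grip_width: 0.0273
```

```bash
python3 st.py
python3 - <<'E'
from k import *
np.set_printoptions(precision=3,suppress=True)
P=fit().x
F=np.array([.511+.0193,.315,.0482]);u=np.array([-.574,0,.819]);n=np.array([.819,0,.574])
for t in(26,28,29,30):
  for h in (0,4):
    M=ori(t,h)
    print(t,h,[("%.2f %.2f"%tuple(q[3:5]),"%.0e"%c) for q,c in[ik(F+u*(.09+s)-n*.006+M[:,1]*.019,M,P) for s in(0,.06,.12,.16)]])
M=ori(28,2);go(F+u*.25-n*.006+M[:,1]*.019,M);print(F+u*.25-n*.006+M[:,1]*.019)
E
```

```text
10.9 [0.6895 0.1585 0.2732] F [ 0.5195  0.4923 -4.6572] q [ 0.0226  0.5915  1.1672  0.1063  1.3788 -0.002 ] w 0.027281797586178408
fingerdir [ 0.0027  0.1042 -0.9945] jaw [1.     0.0043 0.0032]  world +x10mm in tool: [0.0465 0.027  9.9999]
26 0 [('-0.82 0.29', '2e-28'), ('-0.66 0.37', '4e-25'), ('-0.54 0.48', '3e-20'), ('-0.49 0.57', '3e-26')]
26 4 [('-0.79 0.25', '2e-25'), ('-0.62 0.33', '2e-24'), ('-0.50 0.45', '3e-21'), ('-0.44 0.53', '5e-28')]
28 0 [('-1.01 0.27', '1e-18'), ('-0.79 0.35', '2e-18'), ('-0.64 0.45', '1e-29'), ('-0.56 0.54', '1e-20')]
28 4 [('-1.02 0.22', '8e-28'), ('-0.77 0.30', '1e-30'), ('-0.60 0.41', '2e-29'), ('-0.52 0.50', '3e-21')]
29 0 [('-1.12 0.27', '2e-26'), ('-0.87 0.34', '2e-29'), ('-0.69 0.44', '2e-26'), ('-0.61 0.53', '2e-18')]
29 4 [('-1.15 0.22', '4e-20'), ('-0.86 0.29', '3e-26'), ('-0.66 0.40', '2e-25'), ('-0.57 0.48', '2e-18')]
30 0 [('-1.22 0.27', '2e-19'), ('-0.95 0.33', '8e-25'), ('-0.75 0.43', '3e-23'), ('-0.65 0.51', '5e-31')]
30 4 [('-1.29 0.22', '3e-22'), ('-0.95 0.28', '2e-21'), ('-0.72 0.38', '5e-22'), ('-0.61 0.47', '1e-30')]
shift mm [-153.2   55.8 -298.1] rotvec deg [ 17.6 -91.2 -26.2]
[0.391 0.315 0.233]
```

Run:
```python
from k import *
np.set_printoptions(precision=3,suppress=True)
P=fit().x
M=ori(29,2)
for p in([.40,.315,.38],[.55,.24,.38]):
  print(ik(p,M,P));go(p,M)
```

```text
(array([ 0.606,  0.061,  1.778, -0.342,  0.896, -0.839]), np.float64(8.020952252141084e-26))
shift mm [-168.2  -90.6 -288.5] rotvec deg [ 18.4 -91.1 -26.9]
(array([ 0.288,  0.171,  1.647, -0.164,  0.838, -1.238]), np.float64(2.1046863699918483e-20))
shift mm [ -92.9  -98.1 -138.8] rotvec deg [ 18.4 -91.1 -26.9]
```

{"method": "drive_tool", "body": {"plan": [[-5, -50, 0, 0, 0, 0, 20], [-11, -105, 0, 0, 0, 0, 20], [-40, -103, -45, 5, -26, -8, 20], [-65, -101, -90, 8, -40, -12, 20], [-93, -98, -139, 10, -52, -15, 20], [-120, -95, -190, 13, -64, -19, 20], [-145, -92, -240, 15, -76, -22, 20], [-168, -90, -288, 17, -84, -25, 20], [-168, -90, -288, 18.4, -91, -27, 20], [-168, -90, -288, 18.4, -91, -27, 20]]}}

```text
time: 11.9
position: [0.393, 0.315, 0.3731]
tool_rot: [-0.673, 0.028, -0.269, 0.689]
ft_force: [-0.4, 0.2, -4.7]
grip_width: 0.0273
```

```bash
python3 st.py;python3 -c "
from h import *
M=ori(29,2);F=np.array([.5303,.315,.0482]);u=np.array([-.574,0,.819]);n=np.array([.819,0,.574])
go([.4,.315,.38],M)
for s in (.12,.06):
  p=F+u*(.09+s)-n*.004+M[:,1]*.019;print(p);go(p,M)
im=camera('top');cv2.imwrite('pics/top2.png',im)
print([(t,d['location'],d['conf'],atz('top',d['location'],z)) for t,z in (('bin_press',.106),('bin_edge',.132),('bin_floor',.048)) for d in mark_of('top',t)])
w=camera('wrist');b=cv2.resize(im[100:300,130:330],(400,400),interpolation=3)
cv2.imwrite('pics/z5.png',np.hstack([cv2.resize(w[:,100:540],(440,400)),b[:,:360]]))
"
```

```text
11.9 [0.393  0.315  0.3731] F [-0.3757  0.163  -4.6781] q [ 0.5922  0.1177  1.6742 -0.2554  1.1056 -0.4621] w 0.02731569451088973
fingerdir [ 0.3318 -0.0489 -0.9421] jaw [0.4004 0.9115 0.0937]  world +x10mm in tool: [8.5413 3.3182 4.0043]
shift mm [ 8.2 -4.2  3.4] rotvec deg [  5.6 -25.7  -8.7]
[0.41568977 0.31532147 0.20127623]
shift mm [-36.1 169.4  -6.8] rotvec deg [  5.6 -25.7  -8.7]
[0.45012977 0.31532147 0.15213623]
shift mm [-22.5 227.1   2.4] rotvec deg [  5.6 -25.7  -8.7]
[('bin_press', [204.4, 215.0], 0.59, array([0.44130575, 0.32607095, 0.106     ])), ('bin_edge', [197.1, 210.9], 0.66, array([0.43364519, 0.3373813 , 0.132     ])), ('bin_floor', [199.7, 214.9], 0.6, array([0.47694918, 0.36512639, 0.048     ])), ('bin_floor', [217.2, 205.2], 0.59, array([0.518013  , 0.32767833, 0.048     ])), ('bin_floor', [221.9, 198.9], 0.24, array([0.54210682, 0.32156835, 0.048     ]))]
```

View pics/z5.png

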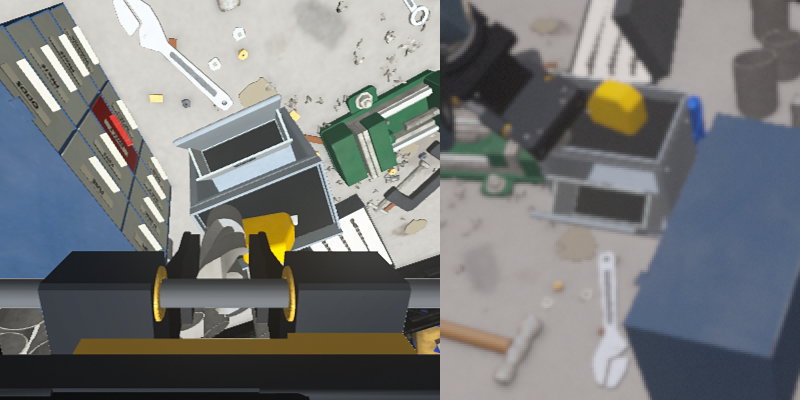

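{"method": "drive_tool", "body": {"plan": [[-5, 30, 2, 2, -8, -3, 20], [-10, 40, 0, 4, -16, -6, 20], [-10, 40, 0, 5.6, -25.7, -8.7, 20], [-10, 40, 0, 5.6, -25.7, -8.7, 20], [-10, 40, 0, 5.6, -25.7, -8.7, 20], [-10, 40, 0, 5.6, -25.7, -8.7, 20]]}}

```text
time: 12.75
position: [0.4062, 0.3173, 0.337]
tool_rot: [-0.679, -0.187, -0.173, 0.688]
ft_force: [0.6, 0.3, -4.5]
grip_width: 0.0272
```

```bash
python3 st.py; python3 w.py w6 bin_edge:.132 bin_floor:.048 bin_press:.106 cutter_box:0; python3 -c "
import cv2;im=cv2.imread('pics/w6.png');cv2.imwrite('pics/z6.png',cv2.resize(im[60:300,180:480],(750,600),interpolation=3))"
```

```text
12.75 [0.4062 0.3173 0.337 ] F [ 0.5546  0.2782 -4.5086] q [ 0.6057  0.119   1.8442 -0.3913  0.7735 -0.7597] w 0.02716686933609688
fingerdir [ 0.4921  0.0167 -0.8704] jaw [-0.0221  0.9997  0.0067]  world +x10mm in tool: [ 8.7023  4.9214 -0.2211]
12.75 [0.406 0.317 0.337] [ 0.555  0.278 -4.509] 0.02716686933609688
bin_edge [([332.0, 98.0], 0.87, array([0.428, 0.326, 0.132]))]
bin_floor [([328.0, 128.0], 0.81, array([0.524, 0.327, 0.048]))]
bin_press [([330.0, 98.0], 0.63, array([0.443, 0.325, 0.106]))]
cutter_box [([327.0, 130.0], 0.9, array([0.562, 0.327, 0.   ]))]
```

View pics/z6.png

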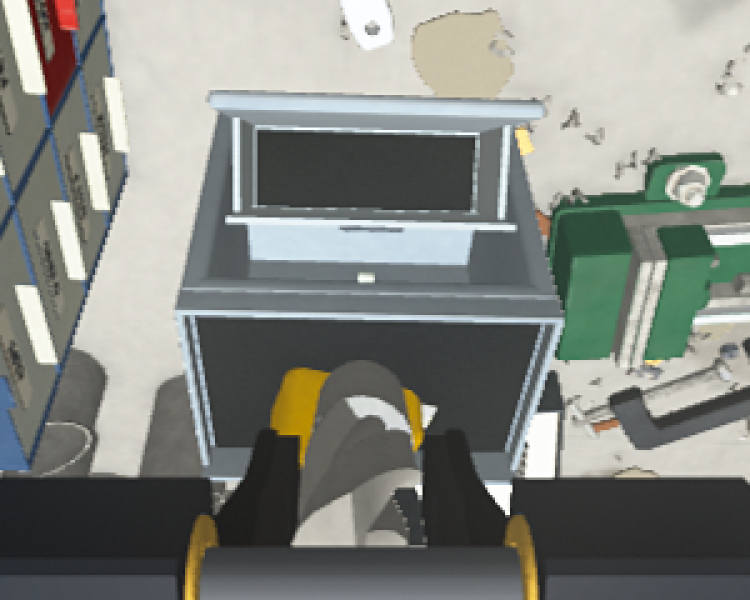

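```bash
cat > b.py <<'E'
from k import *
M=ori(29,1);F=np.array([.5263,.316,.0482]);u=np.array([-.574,0,.819]);n=np.array([.819,0,.574])
def tgt(s,d): p=F+u*(.088+s)+n*d+M[:,1]*.019; print(s,d,p.round(4),end=' ');go(p,M)
E
python3 - <<'E'
from b import *
s=get_obs()
for p,z in(((326,111.2),.0344),((326,144.8),.0608),((326,98.8),.132)):print(atz("wrist",p,z))
for a in(.12,.07,.02): tgt(a,-.001)
E
```

```text
[0.50388419 0.32346047 0.0344    ]
[0.54380195 0.32438357 0.0608    ]
[0.42788776 0.32018098 0.132     ]
0.12 -0.001 [0.4153 0.3162 0.2014] shift mm [-57.8 122.7  -2.2] rotvec deg [-0.5  0.2  0.5]
0.07 -0.001 [0.444  0.3162 0.1604] shift mm [-53.  172.5  -3.1] rotvec deg [-0.5  0.2  0.5]
0.02 -0.001 [0.4727 0.3162 0.1195] shift mm [-48.2 222.2  -4. ] rotvec deg [-0.5  0.2  0.5]
```

{"method": "drive_tool", "body": {"plan": [[-25, 50, -1, 0, 0, 0, 20], [-45, 90, -2, -0.5, 0, 0.5, 20], [-58, 123, -2, -0.5, 0, 0.5, 20], [-58, 123, -2, -0.5, 0, 0.5, 20], [-56, 143, -2.5, -0.5, 0, 0.5, 20], [-53, 172, -3, -0.5, 0, 0.5, 20], [-53, 172, -3, -0.5, 0, 0.5, 20], [-53, 172, -3, -0.5, 0, 0.5, 20]]}}

```text
time: 13.8
position: [0.4445, 0.3166, 0.1622]
tool_rot: [-0.683, -0.185, -0.17, 0.686]
ft_force: [-0.7, 0.6, -5.0]
grip_width: 0.0273
```

```bash
python3 st.py
python3 - <<'E'
from b import *
for a in(.07,.02,.01): tgt(a,-.001)
w=camera('wrist');cv2.imwrite('pics/w7.png',w[0:300,150:500])
E
```

```text
13.8 [0.4445 0.3166 0.1622] F [-0.6875  0.6456 -5.0196] q [ 0.5546  0.4496  2.0021 -0.8172  0.3479 -0.3088] w 0.027279937726004056
fingerdir [ 0.4866  0.009  -0.8736] jaw [-0.0213  0.9998 -0.0016]  world +x10mm in tool: [ 8.7338  4.8657 -0.2126]
0.07 -0.001 [0.444  0.3162 0.1604] shift mm [-1.3  1.3 -0.4] rotvec deg [-0.   0.2  0.1]
0.02 -0.001 [0.4727 0.3162 0.1195] shift mm [ 3.8 51.  -1. ] rotvec deg [-0.   0.2  0.1]
0.01 -0.001 [0.4784 0.3162 0.1113] shift mm [ 4.8 60.9 -1.1] rotvec deg [-0.   0.2  0.1]
```

View pics/w7.png

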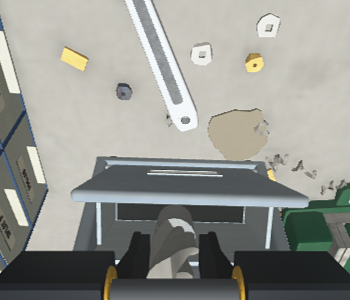

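{"method": "drive_tool", "body": {"plan": [[0.5, 20, -0.5, 0, 0, 0, 20], [2, 40, -0.5, 0, 0, 0, 20], [3, 48, -1, 0, 0, 0, 20], [3.5, 54, -1, 0, 0, 0, 20], [3.5, 54, -1, 0, 0, 0, 20], [3.5, 54, -1, 0, 0, 0, 20]]}}

```text
time: 14.45
position: [0.4726, 0.3159, 0.116]
tool_rot: [-0.683, -0.185, -0.17, 0.686]
ft_force: [-0.8, -0.1, -4.7]
grip_width: 0.0276
```

```bash
python3 st.py
python3 - <<'E'
from b import *
tgt(.01,-.001); tgt(.005,-.005);tgt(0,-.005);tgt(-.003,-.005)
E
```

```text
14.45 [0.4726 0.3159 0.116 ] F [-0.7805 -0.0786 -4.7479] q [ 0.5192  0.5618  1.9883 -1.0495  0.2722 -0.0954] w 0.027567321446178877
fingerdir [ 0.4856  0.0089 -0.8742] jaw [-0.022   0.9998 -0.002 ]  world +x10mm in tool: [ 8.7393  4.8555 -0.2196]
0.01 -0.001 [0.4784 0.3162 0.1113] shift mm [2.8 7.  0.1] rotvec deg [-0.   0.3  0.1]
0.005 -0.005 [0.478  0.3162 0.1049] shift mm [-0.7 12.4  0.2] rotvec deg [-0.   0.3  0.1]
0 -0.005 [0.4809 0.3162 0.1008] shift mm [-0.2 17.4  0.1] rotvec deg [-0.   0.3  0.1]
-0.003 -0.005 [0.4826 0.3162 0.0983] shift mm [ 0.2 20.4  0.1] rotvec deg [-0.   0.3  0.1]
```

{"method": "drive_tool", "body": {"plan": [[0, 4, 0, 0, 0, 0, 20], [-0.5, 8, 0, 0, 0, 0, 20], [-0.7, 11, 0, 0, 0, 0, 20], [-0.6, 12.5, 0, 0, 0, 0, 20], [-0.6, 12.5, 0, 0, 0, 0, 20]]}}

```text
time: 14.95
position: [0.4781, 0.3155, 0.1033]
tool_rot: [-0.684, -0.184, -0.169, 0.685]
ft_force: [-0.4, 0.2, -5.9]
grip_width: 0.027
```

{"method": "drive_tool", "body": {"plan": [[0.1, 1, 0, 0, 0, 0, 20], [0.2, 2, 0, 0, 0, 0, 20], [0.3, 3, 0, 0, 0, 0, 20], [0.3, 3, 0, 0, 0, 0, 20]]}}

```text
time: 15.35
position: [0.4798, 0.3156, 0.1011]
tool_rot: [-0.684, -0.184, -0.169, 0.686]
ft_force: [0.3, -0.3, -4.3]
grip_width: 0.0272
```

{"method": "drive_tool", "body": {"plan": [[0.1, 1, 0, 0, 0, 0, 20], [0.2, 2, 0, 0, 0, 0, 20], [0.2, 2, 0, 0, 0, 0, 20]]}}

```text
time: 15.65
position: [0.4809, 0.3157, 0.0996]
tool_rot: [-0.684, -0.185, -0.169, 0.686]
ft_force: [-0.0, 0.3, -3.8]
grip_width: 0.0273
```

{"method": "drive_tool", "body": {"plan": [[0.1, 1, 0, 0, 0, 0, 20], [0.2, 2, 0, 0, 0, 0, 20], [0.2, 2, 0, 0, 0, 0, 20]]}}

```text
time: 15.95
position: [0.4818, 0.3157, 0.099]
tool_rot: [-0.683, -0.185, -0.17, 0.685]
ft_force: [-5.7, -0.4, 7.2]
grip_width: 0.0273
```

{"method": "drive_tool", "body": {"plan": [[0, -0.6, 0, 0, 0, 0, 20], [0, -0.6, 0, 0, 0, 0, 27], [0, -0.6, 0, 0, 0, 0, 29], [0, -0.6, 0, 0, 0, 0, 31], [0, -0.6, 0, 0, 0, 0, 34], [0, -0.6, 0, 0, 0, 0, 38], [0, -0.6, 0, 0, 0, 0, 44], [0, -0.6, 0, 0, 0, 0, 44]], "newtons": 5}}

```text
time: 16.75
position: [0.4818, 0.3156, 0.0984]
tool_rot: [-0.684, -0.184, -0.169, 0.685]
ft_force: [-0.2, 0.1, -0.1]
grip_width: 0.0422
```

```bash
python3 st.py
python3 - <<'E'
from b import *
tgt(.05,-.004);tgt(.13,-.006);tgt(.2,-.006)
E
```

```text
16.75 [0.4818 0.3156 0.0984] F [-0.1613  0.1001 -0.1087] q [ 0.5084  0.6034  1.9804 -1.1551  0.2529  0.005 ] w 0.042224408761552236
fingerdir [ 0.4841  0.0078 -0.875 ] jaw [-0.0214  0.9998 -0.0029]  world +x10mm in tool: [ 8.7473  4.8413 -0.2138]
0.05 -0.004 [0.453  0.3162 0.1423] shift mm [ -3.9 -52.4   1.1] rotvec deg [ 0.   0.3 -0. ]
0.13 -0.006 [0.4055 0.3162 0.2067] shift mm [ -14.3 -131.8    1.9] rotvec deg [ 0.   0.3 -0. ]
0.2 -0.006 [0.3653 0.3162 0.264 ] shift mm [ -21.7 -201.4    2.6] rotvec deg [ 0.   0.3 -0. ]
```

Free of the load. Withdraw along the bin axis and look.

{"method": "drive_tool", "body": {"plan": [[-1.5, -20, 0.5, 0, 0, 0, 46], [-4, -52, 1, 0, 0, 0, 46], [-9, -92, 1.5, 0, 0, 0, 46], [-14, -132, 2, 0, 0, 0, 46], [-18, -167, 2, 0, 0, 0, 30], [-22, -200, 2.5, 0, 0, 0, 0], [-22, -200, 2.5, 0, 0, 0, 0], [-22, -200, 2.5, 0, 0, 0, 0]]}}

```text
time: 17.55
position: [0.3656, 0.3163, 0.2633]
tool_rot: [-0.683, -0.185, -0.17, 0.686]
ft_force: [0.2, -0.7, -0.2]
grip_width: 0.0223
```

```bash
python3 st.py
python3 - <<'E'
from b import *
w=camera('wrist');t=camera('top')[130:280,140:290]
cv2.imwrite('pics/z8.png',np.hstack([w[0:350,120:520],cv2.resize(t,(350,350),interpolation=3)]))
E
```

```text
17.55 [0.3656 0.3163 0.2633] F [ 0.1631 -0.7173 -0.2037] q [ 0.6694  0.1935  1.9991 -0.5444  0.6036 -0.5252] w 0.022281051490248113
fingerdir [ 0.4854  0.0092 -0.8742] jaw [-0.0223  0.9998 -0.0018]  world +x10mm in tool: [ 8.7401  4.854  -0.2227]
```

View pics/z8.png

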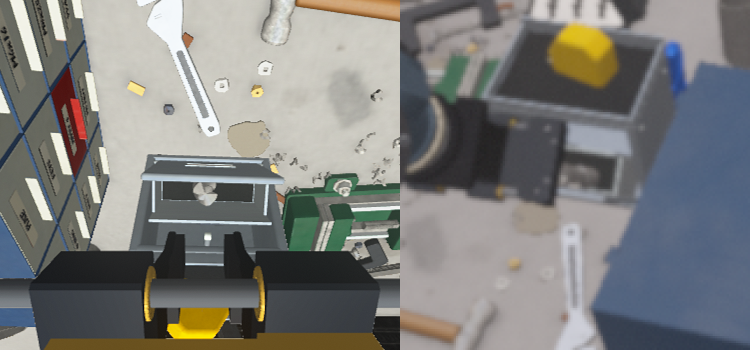

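Run:
```python
from b import *
P=fit().x
np.set_printoptions(precision=3,suppress=True)
M=ori(23,4)
for p in([.375,.322,.11],[.38,.322,.2],[.44,.322,.115],[.49,.322,.125]):
  q,c=ik(p,M,P);print(q,c);go(p,M)
print(M.T@[.1,0,0],M.T@[0,0,.1])
```

```text
[ 0.608  0.513  2.096 -0.842  0.272 -0.245] 4.145227769406365e-29
shift mm [-65.1 137.3   6.7] rotvec deg [ 1.4 -2.4  5.9]
[ 0.601  0.32   2.004 -0.422  0.505 -0.701] 9.531433313303506e-30
shift mm [-17.3  61.    6.2] rotvec deg [ 1.4 -2.4  5.9]
[ 0.524  0.533  1.985 -0.596  0.31  -0.576] 5.462546488206006e-25
shift mm [ -5.8 164.4   5.3] rotvec deg [ 1.4 -2.4  5.9]
[ 0.471  0.543  1.888 -0.436  0.37  -0.789] 2.2202552151590693e-20
shift mm [ 42.8 179.8   4.2] rotvec deg [ 1.4 -2.4  5.9]
[ 0.092  0.039 -0.007] [ 0.039 -0.092  0.   ]
```

{"method": "drive_tool", "body": {"plan": [[-17, 50, 6, 1.4, -2.4, 6, 0], [-35, 90, 6, 1.4, -2.4, 6, 0], [-65, 137, 6, 1.4, -2.4, 6, 0], [-65, 137, 6, 1.4, -2.4, 6, 0], [-65, 137, 6, 1.4, -2.4, 6, 0], [-65, 137, 6, 1.4, -2.4, 6, 0]]}}

```text
time: 18.25
position: [0.3752, 0.3214, 0.1102]
tool_rot: [-0.688, -0.164, -0.116, 0.697]
ft_force: [0.2, -0.1, 0.5]
grip_width: 0.0005
```

```bash
python3 st.py
python3 - <<'E'
from h import *
M=ori(23,4)
for p in([.42,.322,.112],[.46,.322,.12],[.485,.322,.124]): go(p,M)
E
```

```text
18.25 [0.3752 0.3214 0.1102] F [ 0.1647 -0.1305  0.4681] q [ 0.6067  0.5118  2.0942 -0.8252  0.2744 -0.2625] w 0.0005006230394703625
fingerdir [ 0.3871  0.0263 -0.9216] jaw [-0.0691  0.9976 -0.0005]  world +x10mm in tool: [ 9.1943  3.8714 -0.6913]
shift mm [41.9 15.7 -2.5] rotvec deg [ 0.  -0.  -0.2]
shift mm [81.8 23.9 -5.3] rotvec deg [ 0.  -0.  -0.2]
shift mm [106.4  29.8  -7. ] rotvec deg [ 0.  -0.  -0.2]
```

{"method": "drive_tool", "body": {"plan": [[14, 5, -1, 0, 0, 0, 0], [28, 10, -2, 0, 0, 0, 0], [35, 13, -2, 0, 0, 0, 0], [42, 16, -3, 0, 0, 0, 0], [48, 17, -3, 0, 0, 0, 0], [54, 18, -3, 0, 0, 0, 0], [60, 20, -4, 0, 0, 0, 0]]}}

```text
time: 18.95
position: [0.4382, 0.3223, 0.1176]
tool_rot: [-0.687, -0.165, -0.117, 0.698]
ft_force: [-2.5, 0.5, 0.1]
grip_width: 0.0007
```

{"method": "drive_tool", "body": {"plan": [[5, 1, 0, 0, 0, 0, 0], [10, 2, 0, 0, 0, 0, 0], [15, 3, -1, 0, 0, 0, 0], [20, 4, -1, 0, 0, 0, 0], [20, 4, -1, 0, 0, 0, 0]]}}

```text
time: 19.45
position: [0.4596, 0.3231, 0.121]
tool_rot: [-0.687, -0.165, -0.117, 0.698]
ft_force: [0.7, -0.8, -0.2]
grip_width: 0.0004
```

```bash
python3 st.py
python3 - <<'E'
from h import *
M=ori(23,4)
for p in([.485,.322,.124],[.497,.322,.125]): go(p,M)
t=camera('top')[130:280,140:290]
cv2.imwrite('pics/z9.png',cv2.resize(t,(600,600),interpolation=3))
E
```

```text
19.45 [0.4596 0.3231 0.121 ] F [ 0.6767 -0.8146 -0.1651] q [ 0.5037  0.5322  1.946  -0.5188  0.3356 -0.6726] w 0.0004199778985091013
fingerdir [ 0.3907  0.0289 -0.9201] jaw [-0.0695  0.9976  0.0018]  world +x10mm in tool: [ 9.1788  3.9073 -0.6952]
shift mm [24.4  7.1 -2.8] rotvec deg [-0.1 -0.1  0.1]
shift mm [35.8 10.9 -3.7] rotvec deg [-0.1 -0.1  0.1]
```

View pics/z9.png

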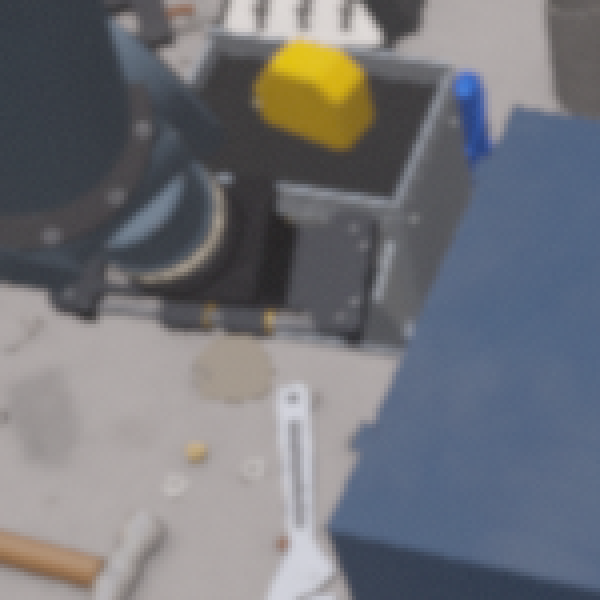

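{"method": "drive_tool", "body": {"plan": [[5, 2, 0, 0, 0, 0, 0], [10, 3, -1, 0, 0, 0, 0], [15, 4, -2, 0, 0, 0, 0], [20, 6, -2, 0, 0, 0, 0], [24, 7, -3, 0, 0, 0, 0], [28, 8, -3, 0, 0, 0, 0], [32, 9.5, -3, 0, 0, 0, 0], [34, 10, -3, 0, 0, 0, 0], [34, 10, -3, 0, 0, 0, 0]]}}

```text
time: 20.4
position: [0.4939, 0.3218, 0.1245]
tool_rot: [-0.688, -0.165, -0.117, 0.698]
ft_force: [-1.3, 0.5, -1.2]
grip_width: 0.0008
```

{"method": "drive_tool", "body": {"plan": [[1.8, 0.7, 0, 0, 0, 0, 0], [3.6, 1.5, 0, 0, 0, 0, 0], [5.5, 2.3, 0, 0, 0, 0, 0], [7.4, 3.1, 0, 0, 0, 0, 0], [7.4, 3.1, 0, 0, 0, 0, 0]]}}

```text
time: 20.9
position: [0.5018, 0.3227, 0.1245]
tool_rot: [-0.687, -0.165, -0.117, 0.698]
ft_force: [-2.1, -0.2, 0.5]
grip_width: 0.0009
```

{"method": "drive_tool", "body": {"plan": [[0.9, 0.4, 0, 0, 0, 0, 0], [1.8, 0.8, 0, 0, 0, 0, 0], [2.8, 1.2, 0, 0, 0, 0, 0], [3.7, 1.6, 0, 0, 0, 0, 0], [3.7, 1.6, 0, 0, 0, 0, 0]]}}

```text
time: 21.4
position: [0.5056, 0.3231, 0.1245]
tool_rot: [-0.687, -0.165, -0.117, 0.698]
ft_force: [-3.1, -0.6, 0.1]
grip_width: 0.0006
```

{"method": "drive_tool", "body": {"plan": [[0.9, 0.4, 0, 0, 0, 0, 0], [1.8, 0.8, 0, 0, 0, 0, 0], [1.8, 0.8, 0, 0, 0, 0, 0]]}}

```text
time: 21.7
position: [0.5075, 0.3231, 0.1244]
tool_rot: [-0.687, -0.165, -0.116, 0.698]
ft_force: [-3.3, -2.2, -1.2]
grip_width: 0.0001
```

{"method": "drive_tool", "body": {"plan": [[0.5, 0.2, 0, 0, 0, 0, 0], [1, 0.4, 0, 0, 0, 0, 0], [1.4, 0.6, 0, 0, 0, 0, 0], [1.4, 0.6, 0, 0, 0, 0, 0]]}}

```text
time: 22.1
position: [0.508, 0.323, 0.1242]
tool_rot: [-0.688, -0.164, -0.116, 0.698]
ft_force: [-4.9, -1.8, 0.4]
grip_width: 0.0005
```

{"method": "drive_tool", "body": {"plan": [[0.5, 0.2, 0, 0, 0, 0, 0], [0.7, 0.3, 0, 0, 0, 0, 0], [0.7, 0.3, 0, 0, 0, 0, 0]]}}

```text
time: 22.4
position: [0.5082, 0.3229, 0.1241]
tool_rot: [-0.688, -0.164, -0.116, 0.698]
ft_force: [-6.5, -0.7, 1.0]
grip_width: 0.0006
```

Firm stop at the same place as before (x≈0.508). Let go gently, then withdraw and check.

{"method": "drive_tool", "body": {"plan": [[-4, -1.6, 0.3, 0, 0, 0, 0], [-9, -3.6, 0.6, 0, 0, 0, 0], [-15, -6, 1, 0, 0, 0, 0], [-25, -10, 2, 0, 0, 0, 0], [-60, -25, 4, 0, 0, 0, 0], [-95, -50, 7, 0, 0, 0, 0], [-75, -120, 7, 0, 0, 0, 0], [-75, -170, 7, 0, 0, 0, 0], [-75, -170, 7, 0, 0, 0, 0], [-75, -170, 7, 0, 0, 0, 0]]}}

```text
time: 23.4
position: [0.3756, 0.3227, 0.2565]
tool_rot: [-0.684, -0.168, -0.12, 0.699]
ft_force: [0.9, -0.5, 0.0]
grip_width: 0.0006
```

```bash
python3 st.py; python3 w.py w10 bin_edge:.157 bin_press:.125
python3 - <<'E'
from h import *
w=cv2.imread('pics/w10.png');c=camera('scene')[90:290,230:450]
cv2.imwrite('pics/z10.png',np.hstack([w[0:400,150:500],cv2.resize(c,(440,400),interpolation=3)]))
for t in("end_mill_medium","end_mill_long","grease_tin","tape_measure"): print(t,[(np.round(d["location"]),round(d["conf"],2)) for d in mark_of("scene",t)])
E
```

```text
23.4 [0.3756 0.3227 0.2565] F [ 0.9489 -0.4757  0.0411] q [ 0.608   0.2132  1.946  -0.3349  0.649  -0.7992] w 0.0006372627537404626
fingerdir [ 0.3974  0.0346 -0.917 ] jaw [-0.0716  0.9974  0.0066]  world +x10mm in tool: [ 9.1485  3.974  -0.7159]
23.4 [0.376 0.323 0.256] [ 0.949 -0.476  0.041] 0.0006372627537404626
bin_edge [([318.0, 256.0], 0.81, array([0.505, 0.325, 0.157]))]
bin_press [([318.0, 235.0], 0.59, array([0.507, 0.326, 0.125]))]
end_mill_medium [(array([346., 267.]), 0.98)]
end_mill_long [(array([366., 248.]), 0.77), (array([183., 273.]), 0.57), (array([387., 186.]), 0.35)]
grease_tin [(array([185., 272.]), 0.65)]
tape_measure [(array([400., 143.]), 0.68)]
```

{"method": "drive_tool", "body": {"plan": [[0, 0, 0, 0, 0, 0, 0], [0, 0, 0, 0, 0, 0, 0], [0, 0, 0, 0, 0, 0, 0], [0, 0, 0, 0, 0, 0, 0], [0, 0, 0, 0, 0, 0, 0], [0, 0, 0, 0, 0, 0, 0], [0, 0, 0, 0, 0, 0, 0], [0, 0, 0, 0, 0, 0, 0], [0, 0, 0, 0, 0, 0, 0], [0, 0, 0, 0, 0, 0, 0]]}}

```text
time: 24.8
position: [0.3742, 0.3207, 0.2518]
tool_rot: [-0.687, -0.165, -0.117, 0.698]
ft_force: [0.2, -0.2, 0.3]
grip_width: 0.0003
```

```bash
python3 w.py w11 bin_edge:.157 bin_press:.125
python3 - <<'E'
from h import *
a=cv2.cvtColor(cv2.imread('pics/scene0.png'),6);b=cv2.cvtColor(camera('scene'),6)
for n,(x,y,w,h) in dict(medium=(340,228,22,46),long=(362,205,18,48),tin=(165,245,34,42),tape=(384,120,32,28),short=(381,204,16,36),ref=(300,265,45,60)).items():
    r=cv2.matchTemplate(b[y-8:y+h+8,x-8:x+w+8],a[y:y+h,x:x+w],cv2.TM_CCOEFF_NORMED);_,m,_,l=cv2.minMaxLoc(r);print(n,round(m,3),np.array(l)-8)
E
```

```text
24.8 [0.374 0.321 0.252] [ 0.202 -0.233  0.284] 0.00026004141185263145
bin_edge []
bin_press [([323.0, 239.0], 0.72, array([0.505, 0.328, 0.125]))]
medium 1.0 [0 0]
long 0.999 [0 0]
tin 1.0 [0 0]
tape 1.0 [0 0]
short 0.246 [1 1]
ref 1.0 [0 0]
```

All undisturbed, and the front is flush and holding two seconds after release.

```bash
python3 -c "
from rig import *
print(hand_in())"
```

```text
the job is handed in; nothing more can be done
None
```

The short end mill is in the tip-out bin, the bin is shut, and the job is handed in at about 25 s of the 67 s allowed.

- **Opening:** I pressed the front by feel to its stop, about 10 mm past flush and peaking near 9 N. I backed off and the bin swung fully out.
- **Placing:** I gripped the short steel mill and carried it over the box, tilted to match the bin. I lowered it until the force sensor showed the floor, about 12 N along the bin's axis, then opened the fingers slowly. A picture afterwards showed it in the bin.
- **Shutting:** I pushed the bin slowly back to the same stop at about 6.5 N and let go.

**Last checks:** about 2 s after letting go, the press point was at x ≈ 0.505, which is flush within camera error. Comparing the scene picture with the first one, the medium and long mills, the tin and the tape measure showed zero pixel shift. The robot was touching nothing.

**Not confirmed:**
- In the last picture the network did not report the bin edge. One second earlier it had put it flush at x ≈ 0.505.
- I could not view the final picture because the limit of 12 was used up, so the end state rests on measurements.
- I did not see the mill's stance after the bin shut.

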